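# Press the hat onto the red nutcracker

### The job

The hat of the red-coated nutcracker has just been glued: stand the figure upright in the round nest of the hat press's pulled-out carriage and let go of it, slide the carriage fully home, then push the yellow-topped press knob straight down about 28 mm, so that the green band of its stem is at the brass bushing, never as far as the red band. The knob is sprung, so finish while you are holding it down there with the pad pressing on the hat: do not let go at the end. Leave the other figures and workshop things where they are, and do not tip the red figure over.

Things in the scene. Friction and masses are not known exactly. Their poses are not given: they have to be found in the camera images.
- red_figure: Turned wooden nutcracker, red coat, red hat with white band, 100 mm tall, about 70 g, round: white foot disc 42 mm across, 10 mm high; legs 26 mm across; coat 38 mm across from 32 to 60 mm above its underside (grip here); head 25 mm; flat-topped hat 30 mm across from 76 to 100 mm. Stands on the table. Origin: centre of its underside, z up; may face any way, in the nest too
- press: Fixed hat press. Grey base plate 170 mm wide, 12 mm thick, from x -230 to +80 mm. Two steel posts 18 mm thick at y +-65 mm carry a blue crosshead 50 mm deep (x), 165 mm wide, z 160 to 185 mm (nuts to 193). The ram runs through its middle in a brass bushing whose mouth is at z 195 mm. Origin: on the ram's axis at table height; x points away from the robot (carriage comes out along -x), z up
- carriage (a joint): Travel of the press's sliding carriage in m: 0 = fully home (nest on the ram's axis), grows as it is pulled out along the press's -x, to its stop at 0.120. Starts pulled out 105 to 120 mm, slides with about 2 N of friction and stays where it is left
- nest (a point): Centre of the floor of the carriage's nest: round pocket 48 mm across, 10 mm deep with a 2 mm chamfer, in a wooden block 78 mm square whose top is 34 mm above the table (floor 24 mm above the table). Axes as the press's
- carriage_grip (a point): Grip point of the carriage's handle: upright black knob 22 mm across, z 40 to 72 mm, on a thin post, 110 mm in front (-x) of the nest's centre; this point is on its axis at z 56 mm. The aluminium carriage plate below it (85 mm wide) has its top at z 22 mm. Pinch it from above or push it. Axes as the press's
- ram (a joint): Downward travel of the press's ram in m: 0 = up (at rest), stop at 0.042. Sprung upwards: about 2 N at first, 5 N at 28 mm; with a figure home the pad meets the hat after 14 mm and its own spring adds 1.5 N, then 0.5 N per mm: about 14 N in all at 28 mm. Stem colours, by the travel that brings them to the bushing's mouth: steel to 23 mm, green 23 to 33, white to 37, then red
- knob_top (a point): Centre of the flat top of the press knob (black, 46 mm across, 22 mm high, yellow disc on top), fixed to the ram; 262 mm above the table at rest, and sinks as the ram is pressed. Axes as the press's
- pad: Black rubber pad 36 mm across under the ram, sprung in the ram; its underside is 138 mm above the table at rest. Its origin lies 138 mm below that underside on the ram's axis
- blue_figure: a turned wooden nutcracker about 100 mm tall with a blue coat and black hat, otherwise the same shape as the red one; leave it alone. Origin: centre of its underside, z up
- green_figure: a turned wooden nutcracker about 100 mm tall with a green coat and black hat, otherwise the same shape as the red one; leave it alone. Origin: centre of its underside, z up
- paint_jar: White paint jar with blue cap, 64 mm across, 60 mm high; bystander. Origin: centre of its underside
- glue_bottle: Yellow glue bottle with red cap, 48 mm across, 130 mm high; bystander. Origin: centre of its underside
- brush_pot: Empty glass cup, 70 mm across, 90 mm high; bystander. Origin: centre of its underside
- parts_box: Open cardboard parts box 130 x 170 x 45 mm; bystander. Origin: centre of its underside
- brush: Paint brush lying on the table far to the right; bystander

How it is judged:
By the outcome, as a careful person would: the job done as asked, in the order asked, and still so for the second after the job is handed in, while the arm keeps its last pose, push and grip.
It also fails if it takes over 64 s, if anything falls off the work surface, if the arm or the gripper's body presses on something with over 40 N, if the wrist force passes 120 N, or if a joint passes its speed limit or range.

### The arm

A 7-joint arm with a two-finger parallel gripper is mounted at the origin on the work surface. World frame = base frame: x ahead of the robot, y to its left, z up, the work surface at z = 0. Lengths are in m, angles in rad, forces in N, time in s.
With the tool pointing down it reaches from about 0.425 to 0.95 m from the base axis. Payload 4.7 kg.
Tool frame: the origin (TCP) lies between the finger pads; the fingertips stand 25 mm ahead of it and the grasp point (between the pads) lies 6 mm ahead of it; z points along the fingers, y is the line along which they close (so a half turn about z gives the same grasp; the last joint's range is limited). The gripper opens to 85 mm and grips with 20 to 120 N. Pads are 22 mm wide; open, the fingers measure 114 mm over their backs; the gripper's body (76 mm by 85 mm) begins 54 mm behind the grasp point. The pads swing forward as they close: fully open they stand 13 mm farther back than shut.
Start: joints at [-0.029, 0.469, -0.049, 1.532, 0.024, 1.141, -0.082], TCP at [0.675, 0, 0.256] pointing down, gripper open.
Joint ranges: [-2.59, 2.59], [-0.33, 1.99], [-1.39, 1.29], [0.1, 2.45], [-1.04, 4.18], [0.21, 1.99], [-2.66, 2.66]. Speed limits (rad/s): [2.57, 2.57, 3.14, 3.14, 3.14, 3.14, 3.14].

### API

Orientations are given as a 3x3 rotation matrix whose columns are the frame's x, y, z axes.
In Python, from rig import * gives the robot as it stands. Calls block until the motion is done:
- movep(position, orientation): joint-space move of the TCP to a pose.
- move_l(position, attitude=None, feed=0.15, until_force=None): straight line of the TCP; attitude=None keeps the orientation; feed is the mean speed in m/s. With until_force (N) it stops when the force on the tool has changed by that much, and returns True; else False.
- move_joints(angles): joint-space move.
- command_gripper(opening, newtons=None): finger opening in m; newtons is the grip in N (None keeps the last); returns when the fingers have stopped.
- sleep(seconds).
- inverse_kinematics(position, orientation): joint angles nearest the present ones, or None.
- sense(): the state.
- camera(name): name is "scene" or "side" or "wrist"; returns (picture, depth): 480x640x3 uint8, red, green, blue; 480x640 float32, m along the optical axis (not along the pixel's ray), 0 where there is no reading.
- camera_params(name): a dict with "K" (3x3 intrinsics, pixels), "position" and "rotation" of the camera in the world; the wrist camera has in their place "tool_from_camera" (4x4, takes a point from camera to tool coordinates, whose origin is the TCP and whose axes are the flange's). Camera axes: x right, y down, z forward; pixel columns grow to the right and rows downward; lengths in m; the calibration is good to about 2 mm. The wrist camera is an equidistant fisheye: a pixel r from the principal point sees the ray r / f radians off the axis. A picture is of the moment at which its call begins: read the wrist's pose just before it. camera_params takes no time and is no camera call.
A pose or a line that the arm cannot do raises Unreachable and nothing moves.
- finish_job(): hands the job in; it is judged then, once.
The state is a dict: "time_s": time; "joint_pos": joint angles; "qd": joint speeds; "joint_efforts": joint torques, N m; "position": TCP position; "tcp_rot": TCP orientation; "wrist_force": force on the tool from outside, world axes, zero at the start; "ft_torque": the same for the moment, N m; "finger_gap": finger opening in m; "gripper_force": force on a finger pad.
Only numpy, scipy, OpenCV 4.12 (cv2) and the standard library are available. Lean on these libraries where they do the work, as an engineer would, in place of code of your own. Each camera call takes 0.05 s, during which the arm holds its last target. There are 200 camera calls.

## Working session

There is one attempt and no reset: what is moved stays moved. The work goes in short steps, each a Python script; the robot and the scene stay as the last script left them, time stands still between calls to the robot, and variables do not carry over. Pictures are saved under pics/ and viewed, at most 12 in all, crops included, and the job is handed in when it is done.

```bash
mkdir -p pics; ls; python3 - <<'E'
from rig import *
import cv2,numpy as np
for n in("scene","side"):
    p,d=camera(n); np.savez(f"/tmp/{n}.npz",p=p,d=d); cv2.imwrite(f"pics/{n}0.png",p[:,:,::-1]); c=camera_params(n); print(n,c)
E
```

```text
pics
scene {'K': array([[495.66481884,   0.        , 324.24591474],
       [  0.        , 495.66481884, 238.29292935],
       [  0.        ,   0.        ,   1.        ]]), 'position': array([ 1.50997337, -0.5786543 ,  1.00718629]), 'rotation': array([[ 0.49273744,  0.51350736, -0.70250979],
       [ 0.87017651, -0.28926314,  0.39889807],
       [ 0.0016269 , -0.80785954, -0.58937282]])}
side {'K': array([[522.21726936,   0.        , 318.30265425],
       [  0.        , 522.21726936, 238.36033507],
       [  0.        ,   0.        ,   1.        ]]), 'position': array([0.42736181, 1.00146532, 0.99887885]), 'rotation': array([[-0.99775711, -0.02716214,  0.06117987],
       [-0.06450416,  0.63438196, -0.77032379],
       [-0.01788776, -0.77254239, -0.63471118]])}
```

View pics/scene0.png

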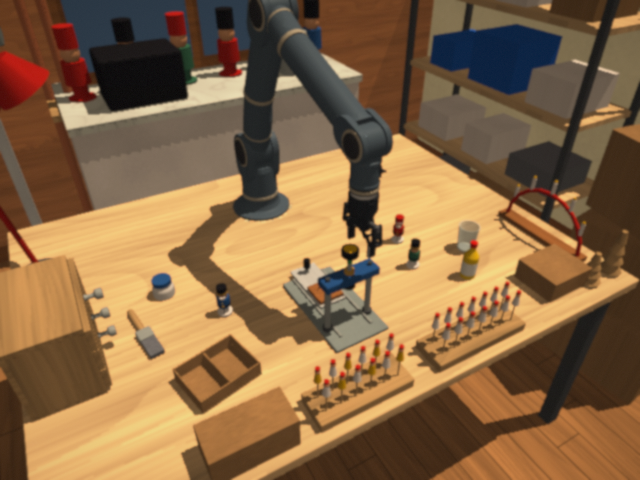

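View pics/side0.png

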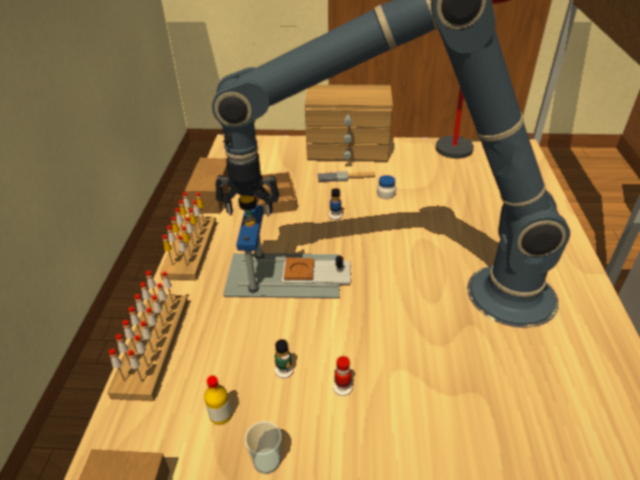

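The red figure is at about (343,375) in the side view and (399,228) in the scene view. The press is centred near (290,275) in the side view, with the handle at (340,262) and the nest block at (299,268). Next I'll segment these by colour and cast rays.

```bash
cat > h.py <<'E'
import numpy as np,cv2
from rig import *
def ray(c,u,v):
    d=c["rotation"]@np.linalg.inv(c["K"])@np.array([u,v,1.]); return c["position"],d
def onz(n,u,v,z):
    o,d=ray(camera_params(n),u,v); return o+d*(z-o[2])/d[2]
def cloud(n,d):
    c=camera_params(n); v,u=np.mgrid[:480,:640]
    P=np.stack([u,v,np.ones_like(u)],-1)@np.linalg.inv(c["K"]).T*d[...,None]
    return P@c["rotation"].T+c["position"]
E
python3 - <<'E'
from h import *
np.set_printoptions(precision=4,suppress=True)
cr={"side":(215,180,150,230),"scene":(275,200,150,150)}
for n in cr:
    z=np.load(f"/tmp/{n}.npz"); p,d=z["p"],z["d"]; W=cloud(n,d); hsv=cv2.cvtColor(p,cv2.COLOR_RGB2HSV); h,s,v=[hsv[...,i].astype(int) for i in range(3)]
    red=((h<6)|(h>174))&(s>170)&(v>70); blue=(h>100)&(h<125)&(s>140)&(v>50); yel=(h>18)&(h<32)&(s>170)&(v>120)
    white=(s<60)&(v>120)
    in_=lambda W,x0,x1,y0,y1,z0,z1:(W[...,0]>x0)&(W[...,0]<x1)&(W[...,1]>y0)&(W[...,1]<y1)&(W[...,2]>z0)&(W[...,2]<z1)
    for nm,m in dict(red=red&in_(W,.4,.95,0,.6,.02,.13),blue=blue&in_(W,.5,1,-.2,.2,.14,.21),yel=yel&in_(W,.5,1,-.2,.2,.22,.3),
       block=in_(W,.5,1,-.15,.2,.029,.039)&(s>90)&(h<20)).items():
        k,L,st,ce=cv2.connectedComponentsWithStats(m.astype(np.uint8))
        for i in range(1,k):
            if st[i,4]>15:
                q=W[L==i]; print(n,nm,st[i],ce[i],"med",np.median(q,0),"lo",q.min(0),"hi",q.max(0))
    x,y,w,hh=cr[n]; cv2.imwrite(f"pics/{n}c.png",cv2.resize(p[y:y+hh,x:x+w,::-1],None,fx=600/hh if n=="scene" else 2.6,fy=600/hh if n=="scene" else 2.6,interpolation=cv2.INTER_CUBIC))
E
```

```text
side red [337 357  12  14 128] [342.6875 363.4766] med [0.4359 0.3207 0.0996] lo [0.425  0.3026 0.0869] hi [0.4482 0.3306 0.1046]
side red [336 371  15  16 149] [342.8456 379.4631] med [0.4348 0.3295 0.0567] lo [0.4198 0.3132 0.0357] hi [0.4504 0.3355 0.0681]
side red [208 377   9  10  43] [212.4884 382.3256] med [0.6915 0.401  0.1284] lo [0.6846 0.3892 0.1203] hi [0.7013 0.4072 0.13  ]
side blue [252 207   9  11  52] [256.3846 211.4808] med [ 0.6757 -0.0906  0.185 ] lo [ 0.6638 -0.1142  0.1815] hi [ 0.6889 -0.0639  0.1884]
side blue [238 221  21  29 380] [248.5053 237.3289] med [0.6775 0.0181 0.184 ] lo [ 0.6576 -0.0514  0.1673] hi [0.7028 0.047  0.189 ]
side block [174 240   5   9  17] [176.4118 243.3529] med [ 0.9322 -0.1357  0.0299] lo [ 0.9234 -0.15    0.0291] hi [ 0.9416 -0.1138  0.0322]
side block [160 240  46  35 582] [184.2646 259.2732] med [ 0.8869 -0.0598  0.0308] lo [ 0.8458 -0.15    0.029 ] hi [ 0.9459 -0.0065  0.0384]
side block [284 258  30  22 441] [298.8458 268.0635] med [ 0.5651 -0.0405  0.0336] lo [ 0.5259 -0.0858  0.029 ] hi [0.6051 0.0008 0.0388]
side block [149 
[... 2250 characters left out ...]
scene block [390 354   5   8  17] [391.5294 357.2353] med [ 0.87   -0.0194  0.0304] lo [ 0.8605 -0.0297  0.0291] hi [ 0.883  -0.012   0.0322]
scene block [441 359  10   7  17] [444.5882 361.8824] med [0.9495 0.0868 0.03  ] lo [0.9375 0.072  0.0291] hi [0.9519 0.1005 0.0319]
scene block [358 362  51  41 299] [382.3712 383.9866] med [ 0.9266 -0.0952  0.0301] lo [ 0.8864 -0.1496  0.029 ] hi [ 0.9535 -0.0147  0.0389]
scene block [365 372   6  12  28] [366.8929 377.6071] med [ 0.8931 -0.1091  0.0299] lo [ 0.8759 -0.1213  0.0291] hi [ 0.9067 -0.1012  0.0334]
scene block [373 375   9   6  22] [377.0455 377.1364] med [ 0.9037 -0.0878  0.0307] lo [ 0.8959 -0.0949  0.029 ] hi [ 0.911  -0.0752  0.0325]
```

View pics/scenec.png

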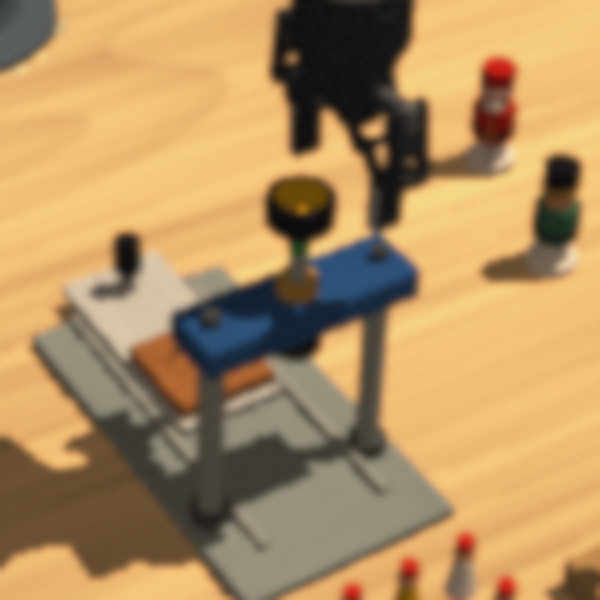

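View pics/sidec.png

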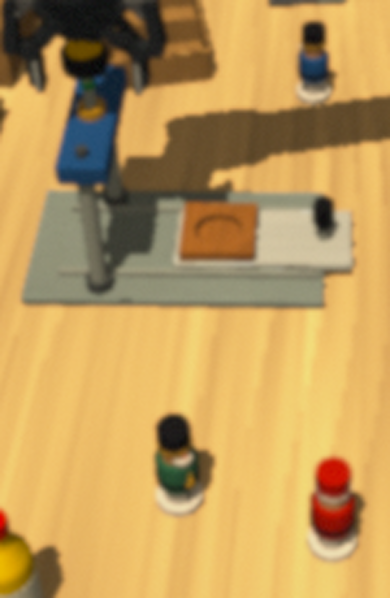

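The side crop shows the nest block at full-frame pixel (299,268), with the pocket visible and the handle at (340,262). The red figure stands clear of the green one. I'll go straight up from the knob, then look with the wrist camera over the press and over the figure.

```bash
cat >> h.py <<'E'
D=np.array([[1,0,0],[0,-1,0],[0,0,-1.]])
def Rz(a): c,s=np.cos(a),np.sin(a); return np.array([[c,-s,0],[s,c,0],[0,0,1]])
def shot(tag):
    s=sense(); p,d=camera("wrist"); np.savez(f"/tmp/{tag}.npz",p=p,d=d,pos=s["position"],R=s["tcp_rot"]); cv2.imwrite(f"pics/{tag}.png",p[:,:,::-1])
def wray(z,u,v):
    c=camera_params("wrist"); K=c["K"]; T=c["tool_from_camera"]
    x=(np.asarray(u,float)-K[0,2])/K[0,0]; y=(np.asarray(v,float)-K[1,2])/K[1,1]; r=np.hypot(x,y)+1e-12
    d=np.stack([np.sin(r)*x/r,np.sin(r)*y/r,np.cos(r)],-1)
    return z["pos"]+z["R"]@T[:3,3], d@(z["R"]@T[:3,:3]).T
def wonz(z,u,v,h):
    o,d=wray(z,u,v); return o+d*((h-o[2])/d[...,2])[...,None]
E
python3 - <<'E'
from h import *
np.set_printoptions(precision=4,suppress=True)
s=sense(); print(s["tcp_rot"],camera_params("wrist"))
move_l([.675,0,.40],feed=.3)
movep([.57,-.03,.42],D); shot("w1")
movep([.46,.30,.32],D); shot("w2")
print(sense()["time_s"],sense()["joint_pos"],sense()["tcp_rot"])
cv2.imwrite("pics/w12.png",np.hstack([cv2.resize(cv2.imread(f"pics/w{i}.png"),(400,300),interpolation=cv2.INTER_AREA) for i in(1,2)]))
E
```

```text
[[-0.      1.     -0.0017]
 [ 1.      0.     -0.0001]
 [-0.0001 -0.0017 -1.    ]] {'K': array([[371.6483,   0.    , 321.056 ],
       [  0.    , 371.6483, 238.0007],
       [  0.    ,   0.    ,   1.    ]]), 'tool_from_camera': array([[-0.0009, -0.9598, -0.2806,  0.0701],
       [ 1.    , -0.0011,  0.0005,  0.0008],
       [-0.0008, -0.2806,  0.9598, -0.1174],
       [ 0.    ,  0.    ,  0.    ,  1.    ]])}
3.5083 [-0.6477  0.2113 -0.0046  1.7509  0.0019  1.1785 -2.2267] [[ 1.     -0.003   0.0012]
 [-0.003  -1.     -0.0001]
 [ 0.0012  0.0001 -1.    ]]
```

View pics/w12.png

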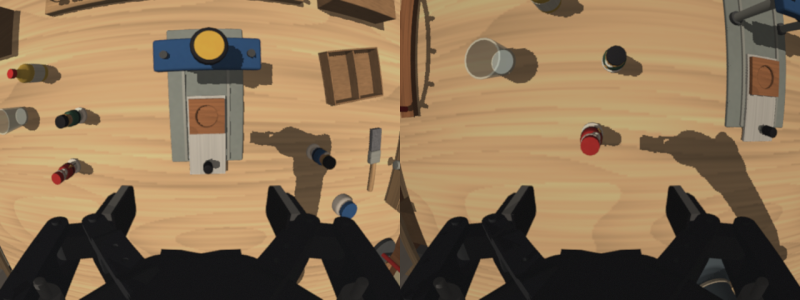

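The composite shows the press in the left half, with the yellow disc at (208,46), the block at (207,115) and the handle at (208,166). In the right half the red hat is at (590,147). Coordinates are at 0.625 scale.

```bash
cat >> h.py <<'E'
def wcloud(z):
    v,u=np.mgrid[:480,:640]; o,d=wray(z,u,v); c=camera_params("wrist")
    ax=z["R"]@c["tool_from_camera"][:3,2]
    return o+d*(z["d"]/(d@ax))[...,None]
def ring(z,m,h):
    m=m.astype(np.uint8); c=max(cv2.findContours(m,cv2.RETR_EXTERNAL,cv2.CHAIN_APPROX_NONE)[0],key=cv2.contourArea)
    c=cv2.convexHull(c)[:,0]
    q=wonz(z,c[:,0],c[:,1],h)[:,:2].astype(np.float32); return q
E
python3 - <<'E'
from h import *
np.set_printoptions(precision=4,suppress=True)
def hsv(z): a=cv2.cvtColor(z["p"],cv2.COLOR_RGB2HSV).astype(int); return a[...,0],a[...,1],a[...,2]
z=dict(np.load("/tmp/w1.npz")); h,s,v=hsv(z); W=wcloud(z)
box=lambda W,x0,x1,y0,y1:(W[...,0]>x0)&(W[...,0]<x1)&(W[...,1]>y0)&(W[...,1]<y1)
m=(h>15)&(h<35)&(s>130)&(v>110)&(abs(W[...,2]-.262)<.03); q=ring(z,m,.262); print("yel",cv2.minEnclosingCircle(q),np.median(W[m],0))
m=(h<14)&(s>120)&box(W,.45,.65,-.12,.06)&(abs(W[...,2]-.03)<.02); q=ring(z,m,.034); print("block",cv2.minAreaRect(q),np.median(W[m],0))
B=W[m]
m=(v<60)&box(W,.4,.52,-.1,.03)&(W[...,2]>.045); q=ring(z,m&(W[...,2]>.066),.072); print("handle",cv2.minEnclosingCircle(q),W[m].min(0),W[m].max(0))
m=(h>100)&(h<130)&(s>120)&(v>50)&box(W,.6,.75,-.2,.1)&(abs(W[...,2]-.185)<.012); q=ring(z,m,.185); print("cross",cv2.minAreaRect(q))
m=box(W,.4,.6,-.12,.05)&(s<60)&(v>110)&(abs(W[...,2]-.022)<.008); q=ring(z,m,.022); print("plate",cv2.minAreaRect(q))
z2=dict(np.load("/tmp/w2.npz")); h,s,v=hsv(z2); W=wcloud(z2)
r=((h<8)|(h>172))&(s>140)&(v>60)&box(W,.35,.6,.2,.45)
m=r&(abs(W[...,2]-.1)<.007); q=ring(z2,m,.1); print("hat",cv2.minEnclosingCircle(q),cv2.minAreaRect(q),m.sum()); 
print(np.median(W[m],0))
a=z["p"][60:300,220:460,::-1]; b=z2["p"][150:280,220:460,::-1]
cv2.imwrite("pics/z.png",np.hstack([cv2.resize(a,(400,400)),cv2.resize(b[:130,:130],(400,400))]))
E
```

```text
yel ((0.6874811053276062, -0.04049891233444214), 0.0179046131670475) [ 0.6872 -0.0402  0.2624]
block ((0.5693456530570984, -0.04449182748794556), (0.07623340934515, 0.0767505019903183), 1.6708060503005981) [ 0.5692 -0.0446  0.0332]
handle ((0.4616621434688568, -0.04692687466740608), 0.01030654925853014) [ 0.451  -0.0572  0.0456] [ 0.4709 -0.0377  0.0737]
cross ((0.6870192885398865, -0.040429212152957916), (0.047419384121894836, 0.16016441583633423), 1.8178648948669434)
plate ((0.5155131816864014, -0.04461612552404404), (0.1709146648645401, 0.08460468053817749), 1.757012128829956)
hat ((0.4400865435600281, 0.31374233961105347), 0.015158808790147305) ((0.44002118706703186, 0.3141762912273407), (0.02750016748905182, 0.029378769919276237), 89.67596435546875) 732
[0.4402 0.3137 0.0997]
```

View pics/z.png

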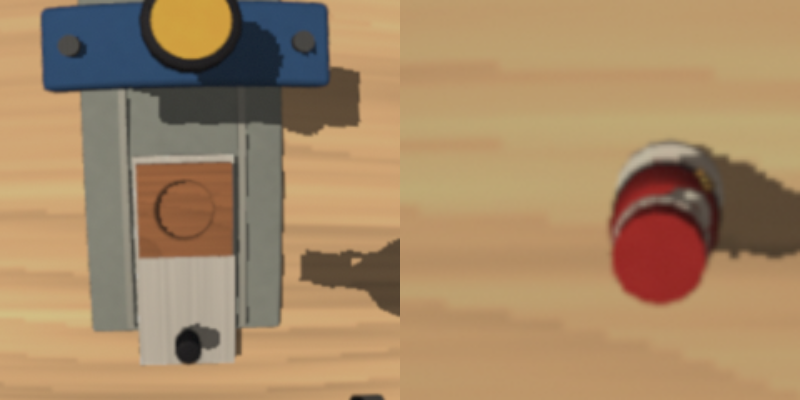

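The measurements agree with each other: ram at (0.687,-0.040), nest at (0.569,-0.0445), carriage pull 118 mm, press yaw about 1.7°, and hat centre at (0.440,0.314). I'll grasp with the wrist camera facing the robot so it stays clear of the crosshead.

```bash
cat >> h.py <<'E'
YAW=np.radians(1.7)
G=Rz(YAW)@np.diag([-1,1,-1.])
FIG=np.array([.4401,.3139]); NEST=np.array([.5693,-.0445]); HAN=np.array([.4617,-.0469]); RAM=np.array([.6873,-.0404])
def st(t):
    s=sense(); print(t,"t",round(s["time_s"],2),"p",np.round(s["position"],4),"F",np.round(s["wrist_force"],2),"gap",round(s["finger_gap"],4),"gf",np.round(s["gripper_force"],1)); return s
E
python3 - <<'E'
from h import *
movep([*FIG,.22],G); st("above")
print(move_l([*FIG,.058],feed=.08,until_force=6)); st("down")
command_gripper(.03,30); st("grip")
move_l([*FIG,.20],feed=.15); st("lift")
move_l([*NEST,.20],feed=.2); st("over")
p,d=camera("side"); cv2.imwrite("pics/s1.png",cv2.resize(p[120:320,200:400,::-1],(400,400)))
np.savez("/tmp/s1.npz",p=p,d=d)
p2,d2=camera("scene"); np.savez("/tmp/c1.npz",p=p2,d=d2)
cv2.imwrite("pics/sc1.png",np.hstack([cv2.resize(p[150:320,220:390,::-1],(400,400)),cv2.resize(p2[200:350,260:410,::-1],(400,400))]))
E
```

```text
above t 5.73 p [0.4402 0.3138 0.22  ] F [-0.01 -0.13  0.37] gap 0.0854 gf 0.0
False
down t 7.91 p [0.4403 0.314  0.0583] F [-0.87  0.69  0.56] gap 0.0854 gf 0.0
grip t 8.42 p [0.4402 0.3141 0.0583] F [ 0.51 -1.49  2.54] gap 0.0369 gf 30.1
lift t 9.52 p [0.4398 0.3133 0.199 ] F [ 0.48 -0.16 -1.24] gap 0.0369 gf 30.1
over t 11.57 p [ 0.569  -0.0433  0.2002] F [-0.84 -0.01 -0.91] gap 0.037 gf 30.1
```

View pics/sc1.png

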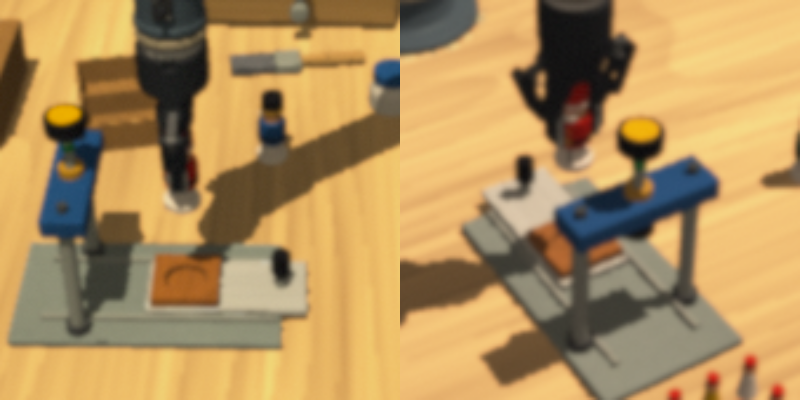

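The figure is held upright over the press: the foot is at (182,200) in the left half and (573,155) in the right. I'll measure the foot's position against the TCP before lowering.

```bash
python3 - <<'E'
from h import *
np.set_printoptions(precision=4,suppress=True)
for n,f in(("side","s1"),("scene","c1")):
    z=np.load(f"/tmp/{f}.npz"); p,d=z["p"],z["d"]; W=cloud(n,d); hs=cv2.cvtColor(p,cv2.COLOR_RGB2HSV)
    m=(W[...,2]>.135)&(W[...,2]<.158)&(abs(W[...,0]-.569)<.04)&(abs(W[...,1]+.044)<.04)&(hs[...,2]>100)&(hs[...,1]<90)
    k,L,s,c=cv2.connectedComponentsWithStats(m.astype(np.uint8)); i=1+s[1:,4].argmax(); m=L==i; q=W[m]
    print(n,s[i],c[i],"box x",q[:,0].min(),q[:,0].max(),"y",q[:,1].min(),q[:,1].max(),"z",q[:,2].min(),q[:,2].max(),"circle",cv2.minEnclosingCircle(q[:,:2].astype(np.float32)))
    cc=s[i,:2]+(s[i,2:4]-1)/2; print("bbox centre at z=.147",onz(n,*cc,.147))
    # nest block reference in the same camera
    m=(W[...,2]>.028)&(W[...,2]<.040)&(hs[...,0]<14)&(hs[...,1]>120)&(abs(W[...,0]-.57)<.06)&(abs(W[...,1]+.044)<.06)
    v,u=np.nonzero(m); q=np.array([onz(n,a,b,.034)[:2] for a,b in zip(u,v)],np.float32); print("block",cv2.minAreaRect(q))
E
```

```text
side [290 232  14   8  69] [296.1014 236.0145] box x 0.5489515715597029 0.5838909465529976 y -0.052976909373780634 -0.02069189497347046 z 0.14545025668098377 0.1577961497870245 circle ((0.5669351816177368, -0.0392451137304306), 0.01868917979300022)
bbox centre at z=.147 [ 0.5667 -0.0417  0.147 ]
block ((0.5567249059677124, -0.047978244721889496), (0.06581573933362961, 0.0913737341761589), 62.632972717285156)
scene [319 256  13   8  60] [325.2667 259.7   ] box x 0.5553046607218792 0.5916048715386207 y -0.06185230921848184 -0.02456105388382812 z 0.14619257363241067 0.15738163360583024 circle ((0.5730217695236206, -0.0437772311270237), 0.02023041993379593)
bbox centre at z=.147 [ 0.5728 -0.044   0.147 ]
block ((0.574062705039978, -0.044912636280059814), (0.07993696630001068, 0.07637237012386322), 2.4410362243652344)
```

```bash
python3 - <<'E'
from h import *
move_l([*NEST,.105],feed=.12); st("near")
print(move_l([*NEST,.0825],feed=.03,until_force=5)); st("down")
p,d=camera("side"); p2,d2=camera("scene")
cv2.imwrite("pics/sc2.png",np.hstack([cv2.resize(p[150:320,220:390,::-1],(400,400)),cv2.resize(p2[200:350,260:410,::-1],(400,400))]))
E
```

```text
near t 12.62 p [ 0.5699 -0.0442  0.1057] F [-0.71 -0.16 -0.73] gap 0.0369 gf 30.1
True
down t 13.37 p [ 0.5689 -0.0445  0.0822] F [-1.46 -0.27  5.03] gap 0.0366 gf 30.5
```

View pics/sc2.png

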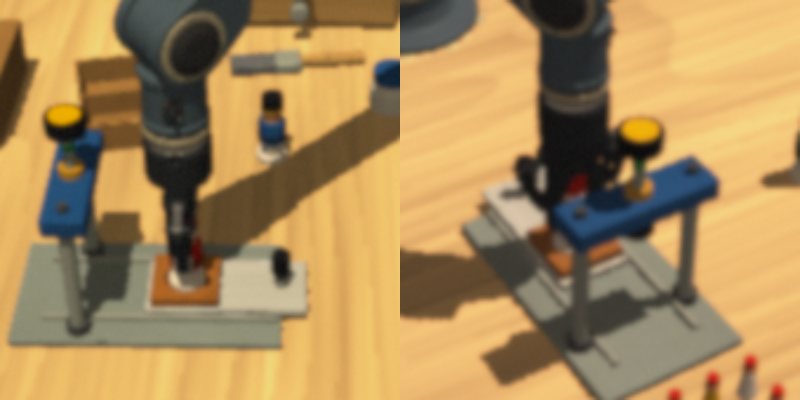

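The figure's foot sits in the pocket at (187,278) in the left half. Contact came at TCP z 0.0822, which is floor height. Releasing now and checking from above.

```bash
python3 - <<'E'
from h import *
command_gripper(.05); command_gripper(.085); st("open")
move_l([*NEST,.20],feed=.12); st("up")
movep([.47,-.03,.24],G)
p,d=camera("side"); p2,d2=camera("scene"); W=cloud("side",d)
for n,P,d in(("side",p,d),("scene",p2,d2)):
    W=cloud(n,d); hs=cv2.cvtColor(P,cv2.COLOR_RGB2HSV); m=((hs[...,0]<8)|(hs[...,0]>172))&(hs[...,1]>150)&(abs(W[...,0]-.569)<.04)&(abs(W[...,1]+.044)<.04)&(W[...,2]>.09)
    q=W[m]; print(n,m.sum(),np.round(q.mean(0),4),np.round(q.max(0),4))
cv2.imwrite("pics/sc3.png",np.hstack([cv2.resize(p[150:320,220:390,::-1],(400,400)),cv2.resize(p2[200:350,260:410,::-1],(400,400))]))
E
```

```text
open t 14.19 p [ 0.5682 -0.0449  0.0814] F [ 0.33  0.07 -0.51] gap 0.0852 gf 0.0
up t 15.33 p [ 0.5688 -0.0447  0.1991] F [-0.65 -0.09 -0.44] gap 0.0851 gf 0.0
side 91 [ 0.5641 -0.0385  0.119 ] [ 0.5761 -0.0258  0.128 ]
scene 73 [ 0.5731 -0.0463  0.1194] [ 0.5859 -0.0316  0.1248]
```

View pics/sc3.png

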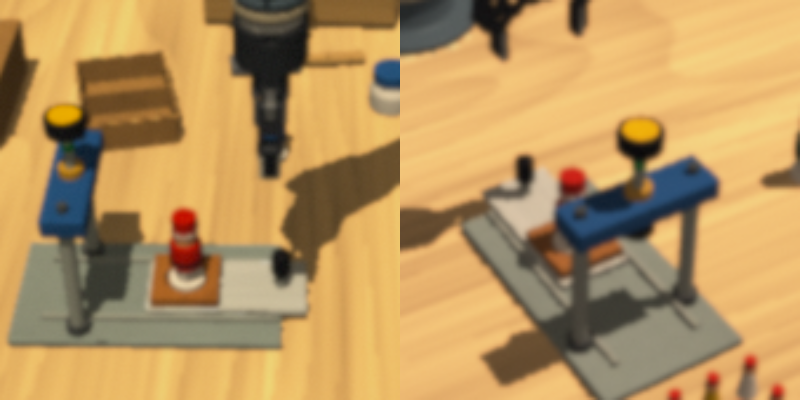

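The figure stands upright in the nest at (185,250) in the left half, with its hat top at about 0.124. Now I'll pinch the handle and slide the carriage home.

```bash
python3 - <<'E'
from h import *
dr=np.array([np.cos(YAW),np.sin(YAW)])
move_l([*HAN,.15],G,feed=.15)
print(move_l([*HAN,.062],feed=.08,until_force=6)); st("down")
command_gripper(.01,30); st("grip")
e=HAN+dr*.124
print(move_l([*e,.062],feed=.05,until_force=12)); s=st("home")
print("travel",(s["position"][:2]-HAN)@dr)
z,d=camera("scene"); np.savez("/tmp/c2.npz",p=z,d=d); p,d1=camera("side")
cv2.imwrite("pics/sc4.png",np.hstack([cv2.resize(p[150:320,220:390,::-1],(400,400)),cv2.resize(z[200:350,260:410,::-1],(400,400))]))
E
```

```text
False
down t 17.96 p [ 0.4621 -0.0469  0.0624] F [ 0.63  0.29 -0.01] gap 0.0848 gf 0.0
grip t 18.55 p [ 0.4618 -0.0455  0.0623] F [-0.89  3.59  2.5 ] gap 0.0211 gf 30.0
True
home t 20.74 p [ 0.5803 -0.0422  0.0623] F [-1.27 -0.26  4.54] gap 0.021 gf 30.2
travel 0.1186774628743637
```

```bash
python3 - <<'E'
from h import *
dr=np.array([np.cos(YAW),np.sin(YAW)])
e=HAN+dr*.126
print(move_l([*e,.062],feed=.02,until_force=15)); s=st("home"); print("travel",(s["position"][:2]-HAN)@dr)
command_gripper(.085); s=st("rel"); 
move_l([*s["position"][:2],.17],feed=.15)
p,d=camera("side"); z,d=camera("scene")
b=s["position"][:2]-dr*.05
cv2.imwrite("pics/sc5.png",np.hstack([cv2.resize(p[150:320,220:390,::-1],(400,400)),cv2.resize(z[200:350,260:410,::-1],(400,400))]))
move_l([*b,.34],feed=.25); st("up")
E
```

```text
True
home t 21.14 p [ 0.5803 -0.0422  0.0623] F [-0.92  0.17  5.75] gap 0.021 gf 30.2
travel 0.11872224418865604
rel t 21.78 p [ 0.5801 -0.0414  0.0621] F [-0.34  0.28  0.14] gap 0.0852 gf 0.0
up t 23.61 p [ 0.5296 -0.0435  0.3385] F [-0.21 -0.61 -0.55] gap 0.0854 gf 0.0
```

View pics/sc5.png

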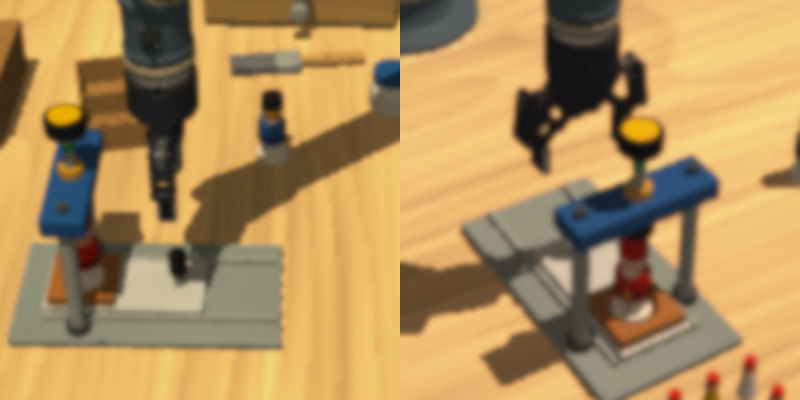

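The carriage hit the same hard stop twice, at 118.7 mm of travel, and the figure stands upright under the ram at (630,265) in the right half. Now the press.

```bash
python3 - <<'E'
from h import *
K=[.688,-.0402]
command_gripper(0,30)
movep([*K,.33],G); move_l([*K,.294],feed=.08); sleep(.3); s0=st("near")
print(move_l([*K,.275],feed=.01,until_force=2.0)); s=st("contact"); zc=s["position"][2]
for t in (10,20,24):
    move_l([*K,.287-t/1000],feed=.03); sleep(.2); st(t)
c,_=camera("scene"); cv2.imwrite("pics/p1.png",cv2.resize(c[250-20:310,320:380,::-1],(450,600),interpolation=cv2.INTER_CUBIC))
E
```

```text
near t 25.95 p [ 0.6882 -0.04    0.2944] F [ 0.45 -0.33 -0.74] gap 0.0001 gf 0.0
True
contact t 26.93 p [ 0.688  -0.0402  0.2854] F [-0.44  0.11  2.1 ] gap -0.0001 gf 1.0
10 t 27.55 p [ 0.6881 -0.0402  0.2772] F [ 0.32 -0.02  3.02] gap 0.0001 gf 1.5
20 t 28.23 p [ 0.6881 -0.0402  0.2681] F [-1.53 -1.14  9.15] gap -0.0001 gf 4.3
24 t 28.72 p [ 0.6881 -0.0402  0.2647] F [-2.99 -1.51 10.63] gap 0.0003 gf 5.3
```

```bash
python3 - <<'E'
from h import *
K=[.688,-.0402]
move_l([*K,.2572],feed=.02); sleep(.4); s=st("press")
c,_=camera("scene"); p,_=camera("side")
cv2.imwrite("pics/p2.png",np.hstack([cv2.resize(c[230:330,315:390,::-1],(450,600),interpolation=cv2.INTER_CUBIC),cv2.resize(p[190:290,225:275,::-1],(300,600),interpolation=cv2.INTER_CUBIC)]))
E
```

```text
press t 29.61 p [ 0.6881 -0.0401  0.2597] F [-3.81 -1.25 12.92] gap -0.0 gf 6.9
```

View pics/p2.png

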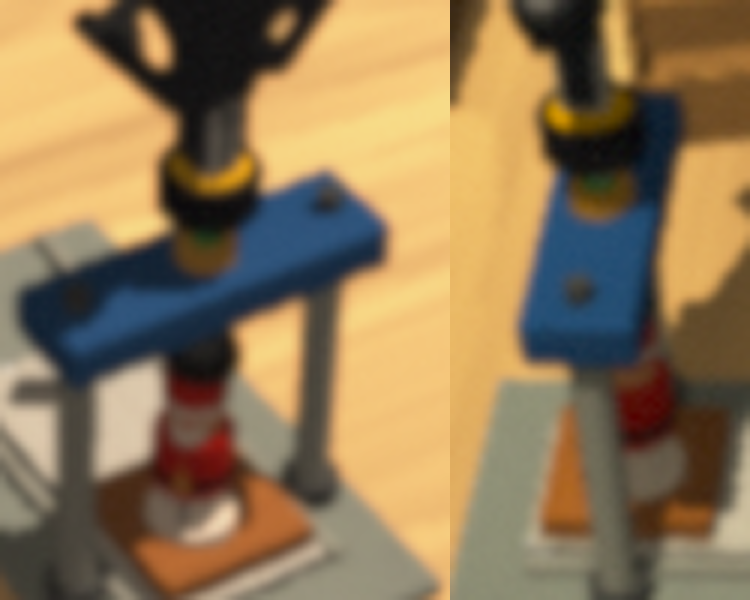

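The green band is at the bushing mouth, at (205,240) in the left half and (597,182) in the right, and the pad is on the hat. Travel is about 27.5 mm and the force about 13.5 N, so I'm handing in.

```bash
python3 -c "
from rig import *
print(finish_job())"
```

```text
the job is handed in; nothing more can be done
None
```

The job is handed in: the red figure stands in the nest, the carriage is fully home, and the knob is held down about 27 to 28 mm, with the green band at the bushing and the pad on the hat.

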